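# Make the grinder safe and reset its tripped breaker

### The arm

A 6-joint arm with a two-finger parallel gripper is mounted at the origin on a cart in front of the work surface, level with it; the furniture and walls round the work are solid. World frame = base frame: x ahead of the robot, y to its left, z up, the work surface at z = 0. Lengths are in m, angles in rad, forces in N, time in s.
With the tool pointing down it reaches from about 0.3 to 0.775 m from the base axis. Payload 14.6 kg.
Tool frame: the origin (TCP) lies at the very end of the fingers, on their centre line; the grasp point (between the pads) lies 19 mm behind it; z points along the fingers, y is the line along which they close (so a half turn about z gives the same grasp; the last joint's range is limited). The gripper opens to 94 mm and grips with 3 to 60 N. Pads are 16 mm wide; open, the fingers measure 119 mm over their backs; the gripper's body (75 mm by 177 mm) begins 78 mm behind the grasp point.
Start: joints at [1.129, 0.3, 1.521, -0, 1.321, -0.067], TCP at [0.201, 0.512, 0.177] pointing down, gripper open.
Joint ranges: [-3.03, 3.03], [-0.79, 2.21], [0.23, 2.52], [-1.04, 4.18], [0, 3.07], [-2.55, 2.55]. Speed limits (rad/s): [2.22, 2.22, 2.57, 3.14, 3.14, 3.14].

### API

Orientations are given as [roll, pitch, yaw] about the fixed x, y, z axes, in that order (R = Rz(yaw) Ry(pitch) Rx(roll)).
In Python, from station import ctrl, cams gives the robot as it stands. The module is installed in compiled form; this text tells all that it offers.
- The arm moves only by the tool arm_command, never from a script. Its argument "plan" is a list that holds one entry, the list of rows, each a list of 7 numbers: the shift along the tool's x, y, z in parts of the range, where 1.0 means 750 mm, then the turn, a rotation vector about the tool's x, y, z in shares of 4 rad (1.0 is 4 rad), then the closure, from -1 (fully open) to 1 (shut). A call has 1 to 12 rows; each row is the pose to reach, as a shift and turn from the pose commanded when the call began, along the tool's axes at that moment; what a row does not reach only later rows make up. A row lasts 1/10 s, in which the tool goes at most 50 mm and 8.59 degrees, less where a joint would pass 70% of its speed; a pose out of reach is approached as far as the arm can. A call with a gripper value outside its range is refused whole. The fingers move at their own pace and stop on an object; "squeeze" is the grip in N (left out, the last holds). Time passes only in rows, so rows that repeat a pose let the fingers close. It gives the time, the measured TCP pose, the force, the opening and the grip force at its end, in the units of the state.
- ctrl.get_obs(): the state, without advancing time (a new reading comes with each control period).
- cams.camera(name): name is "scene" or "top"; returns (picture, depth): 480x640x3 uint8, blue, green, red; 480x640 float32, m along the optical axis (not along the pixel's ray), 0 where there is no reading.
- cams.camera_info(name): a dict with "fx", "fy", "cx", "cy" (pixels), "world_to_cam" (4x4, takes a point from world to camera coordinates). Camera axes: x right, y down, z forward; pixel columns grow to the right and rows downward; lengths in m; the calibration is good to about 2 mm. A picture is of the moment at which its call begins. camera_info takes no time and is no camera call.
- ctrl.hand_in(): hands the job in; it is judged then, once.
The state is a dict: "time_s": time; "qpos": joint angles; "joint_vel": joint speeds; "tau": joint torques, N m; "ee_pos": TCP position; "eef_rot": TCP orientation; "force": force on the tool from outside, world axes, zero at the start; "moment": the same for the moment, N m; "grip_width": finger opening in m; "grip_force": force on a finger pad.
Only numpy, scipy, OpenCV 4.12 (cv2) and the standard library are available. Lean on these libraries where they do the work, as an engineer would, in place of code of your own. Each camera call takes 0.05 s, during which the arm holds its last target. There are 200 camera calls.

### The job

The breaker tripped while the bench grinder was running. First press the red stop button on the grinder's grey switch box fully in, so that the grinder cannot start by itself; then, on the yellow power box, push the tripped breaker's lever (the one standing in the middle, with the orange flag showing) fully over to OFF, the socket side, and after that fully over to ON, away from the sockets, and take the hand away. Nothing needs gripping: just press and push with the closed fingertips, and leave the other two breakers and everything lying about as they are.

Things in the scene. Friction and masses are not known exactly. Their poses are not given: they have to be found in the camera images.
- switch_box: Grey metal switch box screwed to the bench in front of the grinder, 72 mm (x) by 108 mm (y) by 100 mm high; origin at the centre of its underside, z up. Red stop button at its +y side, green start button at its -y side, 46 mm apart; steel conduit at its +x side. It cannot move.
- stop_top (a point): Centre of the top of the red mushroom stop button, 36 mm across, which stands 22 mm above the box (122 mm above the bench) when out and 15 mm when in. It is pressed straight down.
- stop_button (a joint): Red stop button's travel in m: 0 out (as it is now), 0.007 fully in. About 3 to 4 N moves it, 7 mm down is a hard stop. It stays where it is left: a bar inside joins it to the green button, which rises as far as the red one sinks.
- start_top (a point): Centre of the top of the green start button, 23 mm across; it is nearly flush with its black collar now and rises 7 mm when the red one is pressed in. Not to be pressed.
- power_box: Yellow box with black rubber ends, fixed, 170 mm (x) by 218 mm (y), top plate at 116 mm. Origin at the centre of its underside, z up; three blue sockets on its -x side. On top, in a row along its y through its middle, three white breakers with black levers, 54 mm apart, in changing order; their fronts are 119.5 mm above the bench, the top round them is flat and lower.
- tripped: The tripped breaker: white front 44 mm (x) by 36 mm (y); origin at the centre of its front face, axes as the power box's. Its lever stands in the middle, and a 6 by 11 mm orange flag shows in the slot on the -x side of its lever.
- tripped_tip (a point): Middle of the outer edge of the tripped breaker's black lever, which is 26 mm wide along the box's y and 8.5 mm thick. The lever turns about the box's y axis, on a pivot 24 mm from this point and 5 mm below the breaker's white front; upright, this point stands 19 mm above the white front.
- tripped_lever (a joint): Lever angle, rad: 0 middle (upright), +0.6 fully ON (leaning to the box's +x, away from the sockets), -0.6 fully OFF (to -x, the socket side). It stays where left; 0.06 N m (4 to 5 N at the lever) moves it; a stop at each end. While the trip latch is set, the lever is blocked at about +0.12; pushing it past about -0.45 resets the latch.
- trip_flag (a joint): Trip latch and orange flag, m: 0 tripped (flag showing), over 0.0066 reset (flag sunk in). It is driven by the lever only.
- circuit_on_tip (a point): Middle of the outer edge of the second breaker's black lever, which is 26 mm wide along the box's y and 8.5 mm thick. The lever turns about the box's y axis, on a pivot 24 mm from this point and 5 mm below the breaker's white front; upright, this point stands 19 mm above the white front.
- circuit_on_lever (a joint): Breaker that is ON and stays so. Lever angle, rad: 0 middle (upright), +0.6 fully ON (leaning to the box's +x, away from the sockets), -0.6 fully OFF (to -x, the socket side). It stays where left; 0.06 N m (4 to 5 N at the lever) moves it; a stop at each end.
- circuit_off_tip (a point): Middle of the outer edge of the third breaker's black lever, which is 26 mm wide along the box's y and 8.5 mm thick. The lever turns about the box's y axis, on a pivot 24 mm from this point and 5 mm below the breaker's white front; upright, this point stands 19 mm above the white front.
- circuit_off_lever (a joint): Breaker of an unused circuit, OFF on purpose, and it stays so. Lever angle, rad: 0 middle (upright), +0.6 fully ON (leaning to the box's +x, away from the sockets), -0.6 fully OFF (to -x, the socket side). It stays where left; 0.06 N m (4 to 5 N at the lever) moves it; a stop at each end.
- grinder: Green bench grinder with two wheels at the back of the bench, 400 mm wide (y), up to 270 mm high; it reaches 120 mm from its origin (centre of its underside) toward the robot. It cannot move.
- screw_jar: Loose glass jar of screws, 58 mm across, 75 mm high; origin under its centre. Leave alone.
- tape_measure: Loose yellow tape measure, 34 x 70 x 62 mm high; origin under its centre. Leave alone.
- wrench_13: Loose wrench lying flat, 173 mm long along its y; origin at its middle. Leave alone.
- glue_white: Loose white glue bottle with an orange nozzle, 38 mm across, 155 mm high; origin under its centre. Leave alone.
- grease_tin: Loose red and white tin, 69 mm across, 50 mm high; origin under its centre. Leave alone.
- driver_yellow: Loose screwdriver with a yellow handle, 204 mm long along its y; origin at its middle. Leave alone.

How it is judged:
On the way, in this order (a step that is already met when the one before it is completed fails the run):
1. the red stop button is fully in while the tripped lever still stands in the middle (value of joint stop_button above 0.0055 m and value of joint tripped_lever between -0.3 and 0.3 rad), for 0.1 s.
2. the tripped breaker's lever is fully over at OFF, its latch reset (value of joint tripped_lever below -0.5 rad and value of joint trip_flag above 0.0066 m and value of joint stop_button above 0.0055 m), for 0.1 s.
3. the tripped breaker's lever is fully over at ON (value of joint tripped_lever above 0.5 rad and value of joint stop_button above 0.0055 m), for 0.1 s.
At the end, for the whole second after the job is handed in: The red button is in by more than 5.5 of its 7 mm, the tripped breaker is reset and its lever leans to ON by more than 0.5 rad, the other two levers are still fully on and fully off (beyond 0.5 rad), and every loose thing is within 20 mm of where it was (all of step 3 and value of joint trip_flag above 0.0066 m and value of joint circuit_on_lever above 0.5 rad and value of joint circuit_off_lever below -0.5 rad and not (distance of any of screw_jar, tape_measure, wrench_13, glue_white, grease_tin, driver_yellow from where it was at the start of the episode above 0.02 m)); the robot touches nothing.
It fails at once if power comes back while the grinder is still switched on (value of joint tripped_lever above 0.3 rad and value of joint stop_button below 0.0055 m).
It fails at once if the breaker that is on is switched (value of joint circuit_on_lever below 0.4 rad).
It fails at once if the breaker that is off on purpose is switched (value of joint circuit_off_lever above -0.4 rad).
It fails at once if a loose thing on the bench is lifted, carried or knocked away by more than 20 mm (distance of any of screw_jar, tape_measure, wrench_13, glue_white, grease_tin, driver_yellow from where it was at the start of the episode above 0.02 m).
It also fails if it takes over 56 s, if anything falls off the work surface, if the arm or the gripper's body presses on something with over 40 N, if the wrist force passes 120 N, or if a joint passes its speed limit or range.

## Working session

There is one attempt and no reset: what is moved stays moved. The work goes in short steps, Python scripts to look and compute and a tool call to move; the robot and the scene stay as the last step left them, time stands still between calls to the robot, and variables do not carry over. Pictures are saved under pics/ and viewed, at most 10 in all, crops included, and the job is handed in when it is done.

Besides the shell and the picture viewer there is one more tool, called after ">>>" as name(argument=value, ...) on one line, values as JSON. arm_command: Moves the arm, as the interface text tells. Its arguments: {"type":"object","properties":{"plan":{"type":"array"},"squeeze":{"type":"number"}},"required":["plan"]}

```bash
mkdir -p pics
cat > h.py <<'E'
from station import ctrl, cams
import numpy as np, cv2
def shot(n):
    p,d=cams.camera(n); i=cams.camera_info(n); return p,d,i
def world(d,i,u,v,z=None):
    T=np.linalg.inv(np.array(i["world_to_cam"]))
    z=d[int(v),int(u)] if z is None else z
    return (T@[(u-i["cx"])/i["fx"]*z,(v-i["cy"])/i["fy"]*z,z,1])[:3]
def proj(i,p):
    c=np.array(i["world_to_cam"])@[*p,1]; return c[0]/c[2]*i["fx"]+i["cx"],c[1]/c[2]*i["fy"]+i["cy"]
E
python3 - <<'E'
from h import *
for n in("scene","top"):
    p,d,i=shot(n); cv2.imwrite(f"pics/{n}0.png",p); np.savez(f"{n}0.npz",p=p,d=d)
    print(n,i,(d==0).mean())
print(ctrl.get_obs())
E
```

```text
scene {'fx': 544.9610713337645, 'fy': 544.9610713337645, 'cx': 320.0797495034297, 'cy': 240.26367080878026, 'world_to_cam': array([[-0.82057838, -0.57133889, -0.01493261,  0.40371086],
       [-0.42340914,  0.62525049, -0.65558105,  0.31883698],
       [ 0.38389557, -0.53163304, -0.75497715,  1.0582086 ],
       [ 0.        ,  0.        ,  0.        ,  1.        ]])} 0.004111328125
top {'fx': 450.75179054261315, 'fy': 450.75179054261315, 'cx': 320.8371631184608, 'cy': 241.03443011327343, 'world_to_cam': array([[ 0.0036686 , -0.9999881 , -0.00321656, -0.02315624],
       [-0.99254787, -0.00324949, -0.121812  ,  0.52405276],
       [ 0.1218001 ,  0.00363947, -0.99254798,  1.00749683],
       [ 0.        ,  0.        ,  0.        ,  1.        ]])} 0.004016927083333333
{'time_s': 0.1, 'qpos': array([ 1.12938533e+00,  3.00404477e-01,  1.52151034e+00, -3.19647744e-06,
        1.32069686e+00, -6.65890608e-02]), 'joint_vel': array([-0.00125824, -0.00262437,  0.00074849, -0.00019854,  0.00068378,
        0.00042764]), 'tau': array([ 2.98227515e-04, -5.32640183e+01, -3.53288305e+01,  7.09050894e-02,
        2.35149404e-02, -8.94491478e-06]), 'ee_pos': array([0.20124524, 0.51157985, 0.17655281]), 'eef_rot': array([-3.14057568e+00, -6.47163136e-05,  2.76677148e+00]), 'force': array([-0.1513281 ,  0.26308749,  1.27734433]), 'moment': array([ 0.02156971,  0.01462477, -0.01058451]), 'grip_force': 0.0, 'grip_width': 0.0937091822742039}
```

View pics/scene0.png

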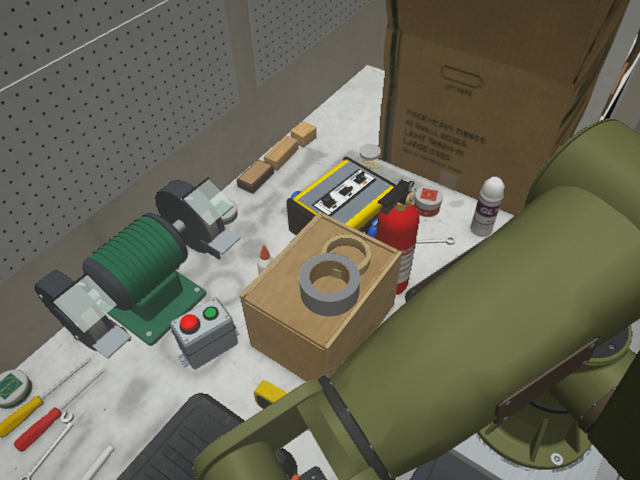

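View pics/top0.png

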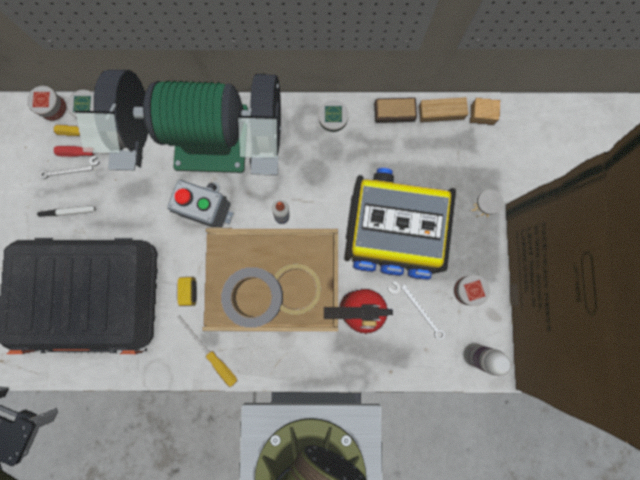

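The red stop button shows at top (183,196) and scene (189,323). The breakers are at top (377,217), (403,222) and (430,227), and a crate and an extinguisher stand between the robot and the power box. I'll zoom in on the breakers and measure.

Run:
```python
from h import *
T=np.load("top0.npz");S=np.load("scene0.npz")
a=cv2.resize(T["p"][165:285,335:465],None,fx=4,fy=4,interpolation=cv2.INTER_CUBIC)  # 520x480
cv2.imwrite("pics/a.png",a)
b=cv2.resize(S["p"][150:250,280:420],None,fx=5,fy=5,interpolation=cv2.INTER_CUBIC)
cv2.imwrite("pics/b.png",b)
it=cams.camera_info("top");isc=cams.camera_info("scene")
for nm,D,i,px in(("top",T,it,[(183,196),(204,204),(377,217),(403,222),(430,227),(403,205),(270,240),(360,305),(364,326),(281,208),(300,300),(250,295),(186,290),(270,110),(120,100)]),("scene",S,isc,[(189,323),(211,313),(400,190),(345,190),(320,250)])):
    for u,v in px: print(nm,u,v,world(D["d"],i,u,v).round(4))
    # red / green blobs
    h=cv2.cvtColor(D["p"],cv2.COLOR_BGR2HSV)
    red=((h[...,0]<8)|(h[...,0]>172))&(h[...,1]>150)&(h[...,2]>90)
    u,v=px[0]; m=np.zeros_like(red); m[v-14:v+15,u-14:u+15]=red[v-14:v+15,u-14:u+15]
    ys,xs=np.nonzero(m); P=np.array([world(D["d"],i,x,y) for x,y in zip(xs,ys)])
    top=P[P[:,2]>P[:,2].max()-.006]; print("red",len(P),P[:,2].max(),top.mean(0),(top.min(0)+top.max(0))/2)
# white fronts in top
m=(T["p"].min(2)>190);
```

```text
top 183 196 [0.6086 0.2723 0.1233]
top 204 204 [0.5944 0.2308 0.1089]
top 377 217 [ 0.564  -0.1399  0.1261]
top 403 222 [ 0.5537 -0.1947  0.1249]
top 430 227 [ 0.5426 -0.2504  0.1289]
top 403 205 [ 0.5914 -0.1965  0.119 ]
top 270 240 [0.5078 0.0787 0.1794]
top 360 305 [ 0.3824 -0.0926  0.2491]
top 364 326 [ 0.3478 -0.0962  0.2853]
top 281 208 [0.5803 0.0617 0.1383]
top 300 300 [0.3903 0.0181 0.1826]
top 250 295 [0.3996 0.115  0.1847]
top 186 290 [0.4103 0.276  0.0631]
top 270 110 [0.7504 0.0759 0.2401]
top 120 100 [0.78   0.3747 0.2174]
red 183 1.063750369248021 [ 0.39751919 -0.02511982  1.06375037] [ 0.39751919 -0.02511982  1.06375037]
scene 189 323 [0.6035 0.2793 0.1195]
scene 211 313 [0.5928 0.2322 0.1043]
scene 400 190 [ 0.3655 -0.0857  0.3106]
scene 345 190 [ 0.5476 -0.1846  0.1345]
scene 320 250 [0.4687 0.0289 0.1816]
red 216 0.12626798500754188 [0.60744022 0.2771374  0.12166822] [0.60660587 0.27748669 0.12327879]
```

View pics/a.png

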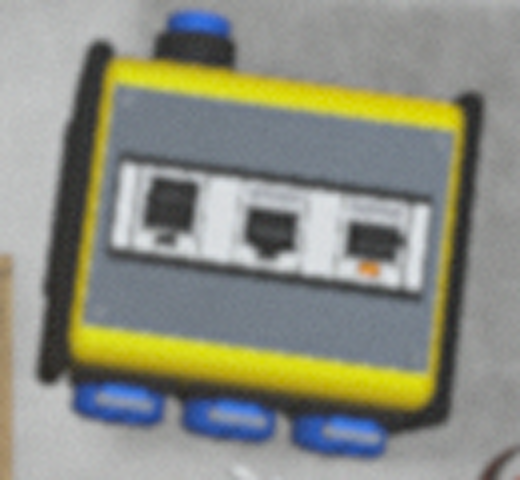

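View pics/b.png

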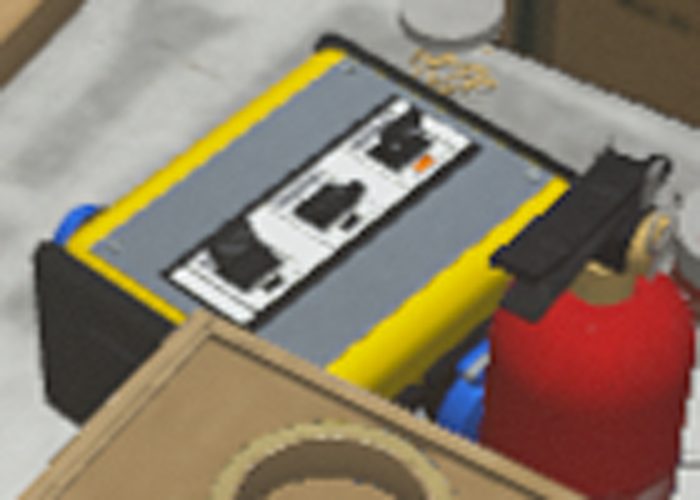

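The tripped breaker is the rightmost (-y) one, with the flag at top pixel (427,232). The left lever is ON and the middle one is OFF. Next I'll fit the box pose and check clearances.

Run:
```python
from h import *
T=np.load("top0.npz");S=np.load("scene0.npz")
it=cams.camera_info("top");isc=cams.camera_info("scene")
def cloud(d,i):
    v,u=np.indices(d.shape); c=np.stack([(u-i["cx"])/i["fx"]*d,(v-i["cy"])/i["fy"]*d,d,np.ones_like(d)],-1)
    W=(c@np.linalg.inv(i["world_to_cam"]).T)[...,:3]; W[d==0]=np.nan; return W
def at_z(i,u,v,z):  # ray to plane
    M=np.linalg.inv(i["world_to_cam"]); r=M[:3,:3]@[(u-i["cx"])/i["fx"],(v-i["cy"])/i["fy"],1]; o=M[:3,3]
    return o+r*(z-o[2])/r[2]
Wt,Ws=cloud(T["d"],it),cloud(S["d"],isc)
for n,D,i,W,box in(("top",T,it,Wt,(165,285,335,465)),("scene",S,isc,Ws,(150,250,280,420))):
    p=D["p"]; h=cv2.cvtColor(p,cv2.COLOR_BGR2HSV)
    m=np.zeros(p.shape[:2],bool); a,b,c,d=box
    inb=(abs(W[...,0]-.55)<.05)&(abs(W[...,1]+.195)<.1)
    m[a:b,c:d]=(inb&(h[...,1]<40)&(h[...,2]>150))[a:b,c:d]
    ys,xs=np.nonzero(m); q=np.array([at_z(i,x,y,.1195)[:2] for x,y in zip(xs,ys)],np.float32)
    print(n,len(q),cv2.minAreaRect(q*1000))
    fl=np.zeros_like(m); fl[a:b,c:d]=(inb&(h[...,0]>5)&(h[...,0]<20)&(h[...,1]>120))[a:b,c:d]
    ys,xs=np.nonzero(fl)
    print(" flag",len(xs),xs.mean(),ys.mean(),at_z(i,xs.mean(),ys.mean(),.1195))
    dk=np.zeros_like(m); dk[a:b,c:d]=(inb&(W[...,2]>.128))[a:b,c:d]
    nn,l,st,ce=cv2.connectedComponentsWithStats(dk.astype(np.uint8))
    for k in range(1,nn):
        if st[k,4]>5:
            P=W[l==k]; print(" lever",st[k,4],P.mean(0).round(4),P[:,2].max().round(4),P.min(0).round(3),P.max(0).round(3))
A=np.concatenate([Wt.reshape(-1,3),Ws.reshape(-1,3)]);A=A[~np.isnan(A[:,0])]
for z0 in(.14,.2,.25):
  for y0 in np.arange(.15,.42,.04):
    s=A[(A[:,2]>z0)&(A[:,2]<.32)&(abs(A[:,1]-y0)<.02)&(A[:,0]>.56)]
    print("grinder z>",z0,"y",y0.round(2),"xmin",np.sort(s[:,0])[5:6].round(3) if len(s)>5 else None)
for z0 in(.2,.3,.4):
  for x0 in(.4,.5,.6): 
    s=A[(A[:,2]>z0)&(A[:,2]<.8)&(abs(A[:,0]-x0)<.03)&(A[:,1]<-.2)]
    print("carton",z0,x0,s[:,1].max() if len(s) else None)
s=A[(A[:,2]>.2)&(abs(A[:,0]-.37)<.1)&(abs(A[:,1]+.09)<.1)&(A[:,2]<.36)];print("ext",s.min(0),s.max(0))
s=A[(A[:,1]>.3)&(A[:,1]<.7)&(A[:,0]>.25)&(A[:,0]<.55)];print("case",np.percentile(s[:,2],[50,90,98]))
```

```text
top 1151 ((556.5971069335938, -194.29348754882812), (165.58917236328125, 46.02861404418945), 81.94336700439453)
 flag 8 426.5 231.5 [ 0.53443506 -0.24500117  0.1195    ]
 lever 77 [ 0.5719 -0.1404  0.1345] 0.1401 [ 0.564 -0.154  0.128] [ 0.58  -0.128  0.14 ]
 lever 67 [ 0.5453 -0.1914  0.1348] 0.1402 [ 0.539 -0.204  0.128] [ 0.553 -0.179  0.14 ]
 lever 64 [ 0.5462 -0.2456  0.1378] 0.1434 [ 0.541 -0.258  0.128] [ 0.553 -0.233  0.143]
scene 586 ((561.63232421875, -197.42828369140625), (168.33509826660156, 81.36695861816406), 81.94229125976562)
 flag 6 364.5 182.16666666666666 [ 0.53202878 -0.2465783   0.1195    ]
 lever 45 [ 0.5445 -0.2461  0.1348] 0.1406 [ 0.54  -0.26   0.128] [ 0.551 -0.235  0.141]
 lever 39 [ 0.5426 -0.1913  0.1334] 0.1387 [ 0.538 -0.205  0.128] [ 0.549 -0.176  0.139]
 lever 47 [ 0.5707 -0.1407  0.1327] 0.1381 [ 0.565 -0.155  0.128] [ 0.577 -0.129  0.138]
grinder z> 0.14 y 0.15 xmin [0.662]
grinder z> 0.14 y 0.19 xmin [0.706]
grinder z> 0.14 y 0.23 xmin [0.706]
grinder z> 0.14 y 0.27 xmin [0.708]
grinder z> 0.14 y 0.31 xmin [0.71]
grinder z> 0.14 y 0.35 xmin [0.666]
[... 271 characters left out ...]
in [0.667]
grinder z> 0.25 y 0.15 xmin [0.693]
grinder z> 0.25 y 0.19 xmin [0.872]
grinder z> 0.25 y 0.23 xmin [0.872]
grinder z> 0.25 y 0.27 xmin [0.872]
grinder z> 0.25 y 0.31 xmin [0.872]
grinder z> 0.25 y 0.35 xmin [0.696]
grinder z> 0.25 y 0.39 xmin [0.693]
carton 0.2 0.4 -0.41396766507470273
carton 0.2 0.5 -0.42242942067718803
carton 0.2 0.6 -0.4212231192292322
carton 0.3 0.4 -0.41396766507470273
carton 0.3 0.5 -0.42242942067718803
carton 0.3 0.6 -0.4212231192292322
carton 0.4 0.4 -0.41396766507470273
carton 0.4 0.5 -0.42242942067718803
carton 0.4 0.6 -0.4212231192292322
ext [ 0.32742793 -0.14714591  0.20000011] [0.45463998 0.00987162 0.32686572]
case [0.1024693  0.10702126 0.11002464]
```

Box yaw is -8°, the tripped tip is at about (0.547, -0.247) and the red button at about (0.607, 0.276, 0.122). First move: raise the hand, close the fingers and square up the yaw.

The manual's scale: shifts go in shares of 750 mm and turns go in shares of 4 rad. Converting my numbers, -150 mm is -0.2, -120 mm is -0.16, -0.375 rad is -0.0938.

>>> arm_command(plan=[[[0,0,-0.0533,0,0,-0.03,1],[0,0,-0.1067,0,0,-0.06,1],[0,0,-0.16,0,0,-0.0938,1],[0,0,-0.2,0,0,-0.0938,1],[0,0,-0.2,0,0,-0.0938,1],[0,0,-0.2,0,0,-0.0938,1]]], squeeze=10)

```text
time_s: 0.7
ee_pos: [0.2013, 0.5118, 0.3265]
eef_rot: [-3.141, -0.0, 3.142]
force: [-0.3, 0.1, -0.6]
grip_width: 0.0493
grip_force: 0.0
```

In the tool's units: -401 mm is -0.5347, -239 mm is -0.3187.

>>> arm_command(plan=[[[-0.0533,-0.032,0,0,0,0,1],[-0.1067,-0.064,0,0,0,0,1],[-0.16,-0.096,0,0,0,0,1],[-0.2133,-0.128,0,0,0,0,1],[-0.2667,-0.16,0,0,0,0,1],[-0.32,-0.192,0,0,0,0,1],[-0.3733,-0.224,0,0,0,0,1],[-0.4267,-0.256,0,0,0,0,1],[-0.48,-0.2867,0,0,0,0,1],[-0.5347,-0.3187,0,0,0,0,1],[-0.5347,-0.3187,0,0,0,0,1],[-0.5347,-0.3187,0,0,0,0,1]]])

```text
time_s: 1.9
ee_pos: [0.6026, 0.2723, 0.3245]
eef_rot: [-3.14, -0.003, 3.14]
force: [0.4, 0.5, -0.2]
grip_width: 0.0007
grip_force: 0.0
```

In the tool's units: 193 mm is 0.2573, 188 mm is 0.2507.

>>> arm_command(plan=[[[0,0,0.04,0,0,0,1],[0,0,0.0867,0,0,0,1],[0,0,0.1333,0,0,0,1],[0,0,0.1733,0,0,0,1],[0,0,0.2067,0,0,0,1],[0,0,0.2333,0,0,0,1],[0,0,0.2507,0,0,0,1],[0,0,0.2573,0,0,0,1],[0,0,0.2573,0,0,0,1]]])

```text
time_s: 2.8
ee_pos: [0.6019, 0.2733, 0.134]
eef_rot: [-3.142, -0.0, -3.141]
force: [0.2, 0.4, -0.5]
grip_width: 0.0007
grip_force: 0.0
```

Run:
```python
from h import *
p,d,i=shot("top"); q,e,j=shot("scene")
cv2.imwrite("pics/c.png",np.hstack([cv2.resize(p[60:280,80:300],(400,400)),cv2.resize(q[200:400,100:300],(400,400))]))
```

```text
(no output)
```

View pics/c.png

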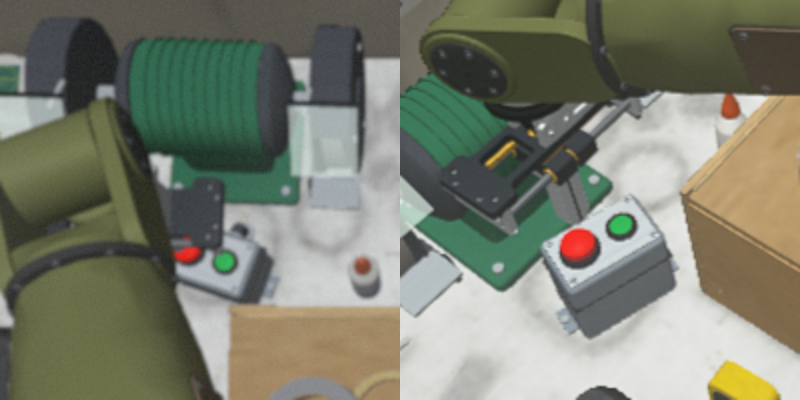

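The fingers are closed above the red button (scene crop: tip near (570,218), red at (580,247)). I'll check that against the expected TCP projection.

Run:
```python
from h import *
j=cams.camera_info("scene")
for p in((.602,.2733,.134),(.602+.008,.2733-.0125,.134),(.602-.008,.2733+.0125,.134),(.607,.2765,.122)):
    u,v=proj(j,p); print(u,v,"crop",400+(u-100)*2,(v-200)*2)
```

```text
190.26061998649908 317.06958932056307 crop 580.5212399729982 234.13917864112614
191.75781496723826 310.56033104012323 crop 583.5156299344765 221.12066208024646
188.73526293135467 323.7012860397998 crop 577.4705258627093 247.40257207959962
188.4261034157871 320.4068608045259 crop 576.8522068315742 240.81372160905175
```

Run:
```python
from h import *
q,e,j=shot("scene")
cv2.imwrite("pics/d.png",cv2.resize(q[280:350,150:230],(800,700)[::1],interpolation=cv2.INTER_CUBIC)[:600])
for v in range(295,322,3): print(v,[world(e,j,u,v).round(3).tolist() for u in (180,185,190)])
```

```text
295 [[0.594, 0.283, 0.224], [0.596, 0.272, 0.211], [0.592, 0.265, 0.205]]
298 [[0.592, 0.286, 0.221], [0.593, 0.276, 0.208], [0.592, 0.266, 0.197]]
301 [[0.595, 0.286, 0.209], [0.594, 0.277, 0.199], [0.592, 0.268, 0.19]]
304 [[0.602, 0.284, 0.191], [0.594, 0.279, 0.192], [0.593, 0.27, 0.182]]
307 [[0.606, 0.284, 0.179], [0.594, 0.281, 0.185], [0.593, 0.272, 0.175]]
310 [[0.06, 0.594, 1.014], [0.594, 0.284, 0.178], [0.594, 0.274, 0.166]]
313 [[0.694, 0.239, 0.026], [0.69, 0.23, 0.018], [0.631, 0.254, 0.099]]
316 [[0.691, 0.243, 0.023], [0.62, 0.272, 0.121], [0.613, 0.267, 0.12]]
319 [[0.636, 0.276, 0.101], [0.613, 0.279, 0.125], [0.606, 0.273, 0.122]]
```

View pics/d.png

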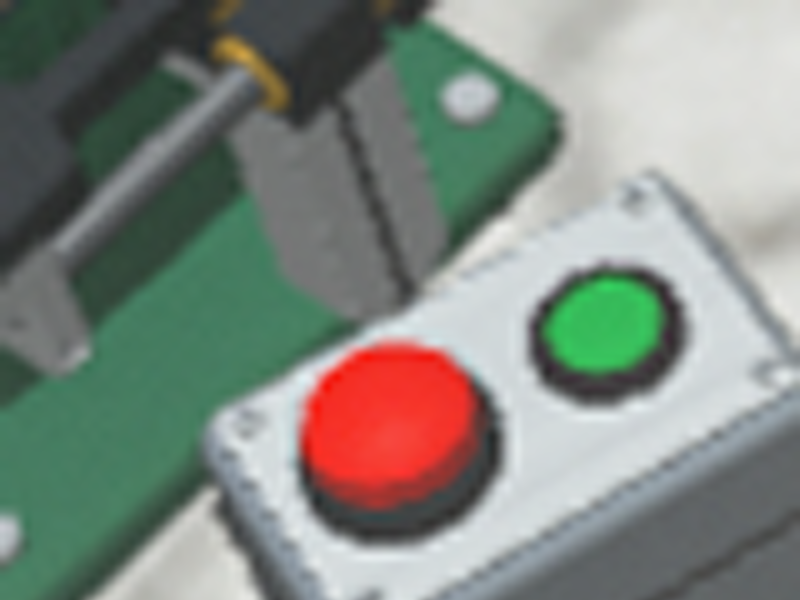

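The fingertips look to end higher than the reported TCP, so I'll descend carefully and watch the force.

In the tool's units: 14 mm is 0.0187, 12 mm is 0.016.

>>> arm_command(plan=[[[0,0,0.004,0,0,0,1],[0,0,0.008,0,0,0,1],[0,0,0.012,0,0,0,1],[0,0,0.016,0,0,0,1],[0,0,0.0187,0,0,0,1],[0,0,0.0187,0,0,0,1]]])

```text
time_s: 3.55
ee_pos: [0.6023, 0.2728, 0.1196]
eef_rot: [-3.141, -0.001, -3.141]
force: [0.6, -0.5, 0.1]
grip_width: 0.0008
grip_force: 0.0
```

Run:
```python
from h import *
q,e,j=shot("scene")
cv2.imwrite("pics/e.png",cv2.resize(q[280:350,150:230],(800,700),interpolation=cv2.INTER_CUBIC)[:600])
print(ctrl.get_obs()["force"])
```

```text
[-0.26019451 -0.11031544 -0.10424319]
```

View pics/e.png

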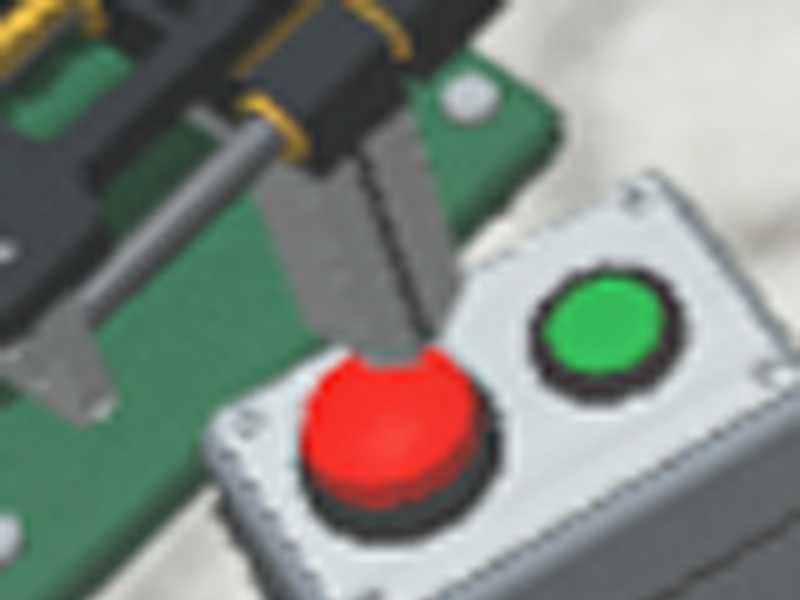

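There's no contact yet: the tip at crop (390,360) is still above the red button. I'll measure the true fingertip and the bracket seen at left by depth.

Run:
```python
from h import *
q,e,j=shot("scene"); o=ctrl.get_obs(); print(o["ee_pos"],o["grip_width"])
for n,L in (("tip",[(185,312),(187,314),(188,315),(190,314),(192,312)]),("brk",[(153,315),(156,316),(158,319),(159,320)]),("rod",[(165,305),(170,300)])):
    print(n,[world(e,j,u,v).round(3).tolist() for u,v in L])
```

```text
[0.60241651 0.27288637 0.12004921] 0.0004472851773432722
tip [[0.595, 0.284, 0.172], [0.594, 0.283, 0.163], [0.592, 0.282, 0.161], [0.592, 0.278, 0.159], [0.593, 0.271, 0.156]]
brk [[0.568, 0.356, 0.275], [0.568, 0.352, 0.267], [0.568, 0.35, 0.256], [0.568, 0.35, 0.252]]
rod [[0.575, 0.326, 0.262], [0.575, 0.314, 0.262]]
```

The actual tip is about 30 mm above the reported TCP with the fingers shut. I'll go on down and find contact by force.

In the tool's units: 25 mm is 0.0333, 22 mm is 0.0293.

>>> arm_command(plan=[[[0,0,0.008,0,0,0,1],[0,0,0.016,0,0,0,1],[0,0,0.024,0,0,0,1],[0,0,0.0293,0,0,0,1],[0,0,0.0333,0,0,0,1],[0,0,0.0333,0,0,0,1]]])

```text
time_s: 4.25
ee_pos: [0.6022, 0.2728, 0.0945]
eef_rot: [-3.141, -0.001, -3.141]
force: [-0.1, -0.4, 0.2]
grip_width: 0.0004
grip_force: 0.0
```

In the tool's units: 4 mm is 0.0053, 3 mm is 0.004.

>>> arm_command(plan=[[[0,0,0.0013,0,0,0,1],[0,0,0.0027,0,0,0,1],[0,0,0.004,0,0,0,1],[0,0,0.0053,0,0,0,1],[0,0,0.0053,0,0,0,1]]])

```text
time_s: 4.75
ee_pos: [0.6026, 0.2729, 0.0912]
eef_rot: [3.141, 0.001, -3.141]
force: [-0.0, -0.4, 2.6]
grip_width: 0.0002
grip_force: 1.3
```

In the tool's units: 8 mm is 0.0107, 7 mm is 0.0093.

>>> arm_command(plan=[[[0,0,0.0027,0,0,0,1],[0,0,0.0053,0,0,0,1],[0,0,0.008,0,0,0,1],[0,0,0.0093,0,0,0,1],[0,0,0.0107,0,0,0,1],[0,0,0.0107,0,0,0,1],[0,0,0.0107,0,0,0,1]]])

```text
time_s: 5.45
ee_pos: [0.6029, 0.2731, 0.0863]
eef_rot: [3.141, 0.003, -3.141]
force: [-10.8, -4.3, 26.8]
grip_width: 0.0006
grip_force: 13.7
```

In the tool's units: -230 mm is -0.3067, -200 mm is -0.2667.

>>> arm_command(plan=[[[0,0,-0.0107,0,0,0,1],[0,0,-0.04,0,0,0,1],[0,0,-0.0933,0,0,0,1],[0,0,-0.1533,0,0,0,1],[0,0,-0.2133,0,0,0,1],[0,0,-0.2667,0,0,0,1],[0,0,-0.3067,0,0,0,1],[0,0,-0.3067,0,0,0,1]]])

```text
time_s: 6.25
ee_pos: [0.6031, 0.2732, 0.3174]
eef_rot: [3.139, 0.006, -3.141]
force: [-0.5, 0.8, -0.4]
grip_width: 0.0006
grip_force: 0.0
```

Run:
```python
from h import *
q,e,j=shot("scene")
cv2.imwrite("pics/f.png",cv2.resize(q[280:350,150:230],(800,700),interpolation=cv2.INTER_CUBIC)[:600])
Z=np.median([[world(e,j,u,v)[2] for u in range(186,192)] for v in range(320,326)]);G=np.median([[world(e,j,u,v)[2] for u in range(209,213)] for v in range(311,315)])
S=np.load("scene0.npz")["d"]
Z0=np.median([[world(S,j,u,v)[2] for u in range(186,192)] for v in range(320,326)]);G0=np.median([[world(S,j,u,v)[2] for u in range(209,213)] for v in range(311,315)])
print("red",Z0,Z,"green",G0,G, ctrl.get_obs()["ee_pos"])
```

```text
red 0.12074906167615729 0.11427925999751853 green 0.10692328932917405 0.11437977676586153 [0.60274981 0.27303117 0.31423929]
```

View pics/f.png

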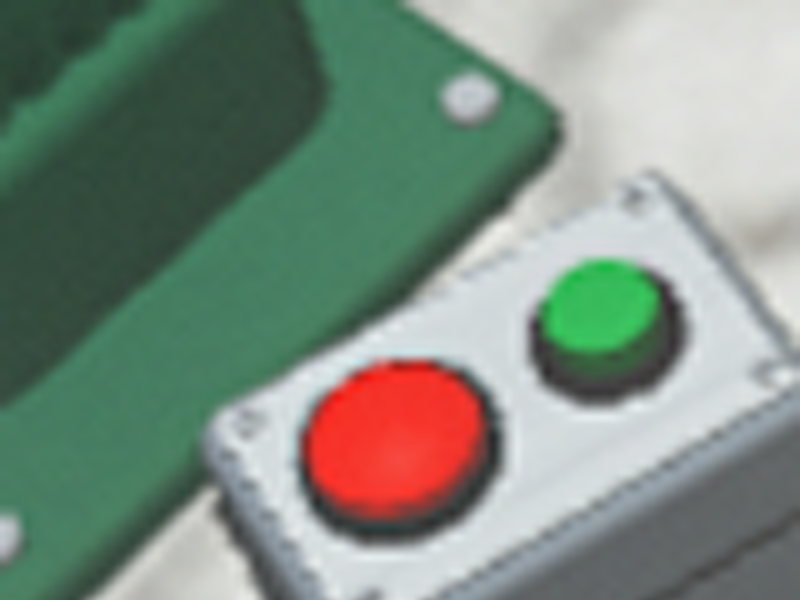

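The red button is fully in (red sank about 6.5 mm, green rose about 7 mm). Next I'll transit high to the tripped breaker.

In the tool's units: -523 mm is -0.6973, -480 mm is -0.64, 0.141 rad is 0.0353.

>>> arm_command(plan=[[[0,-0.04,0,0,0,0,1],[0,-0.1,0,0,0,0.005,1],[0.0067,-0.16,0,0,0,0.01,1],[0.0107,-0.22,0,0,0,0.015,1],[0.016,-0.28,0,0,0,0.02,1],[0.0213,-0.34,0,0,0,0.025,1],[0.0267,-0.4,0,0,0,0.03,1],[0.032,-0.46,0,0,0,0.0353,1],[0.0373,-0.52,0,0,0,0.0353,1],[0.0413,-0.58,0,0,0,0.0353,1],[0.044,-0.64,0,0,0,0.0353,1],[0.0453,-0.6973,0,0,0,0.0353,1]]])

```text
time_s: 7.5
ee_pos: [0.5677, -0.2519, 0.311]
eef_rot: [3.141, -0.003, 3.001]
force: [0.5, 0.3, 0.9]
grip_width: 0.0005
grip_force: 0.0
```

In the tool's units: 170 mm is 0.2267, 160 mm is 0.2133.

>>> arm_command(plan=[[[0,0,0,0,0,0,1],[0,0,0.04,0,0,0,1],[0,0,0.08,0,0,0,1],[0,0,0.12,0,0,0,1],[0,0,0.16,0,0,0,1],[0,0,0.1933,0,0,0,1],[0,0,0.2133,0,0,0,1],[0,0,0.2267,0,0,0,1],[0,0,0.2267,0,0,0,1]]])

```text
time_s: 8.4
ee_pos: [0.5678, -0.2493, 0.141]
eef_rot: [3.14, -0.003, 3.001]
force: [-0.8, -0.6, -0.4]
grip_width: 0.0005
grip_force: 0.0
```

Run:
```python
from h import *
q,e,j=shot("scene"); p,d,i=shot("top"); o=ctrl.get_obs(); print(o["ee_pos"],o["eef_rot"],o["force"])
cv2.imwrite("pics/g.png",np.hstack([cv2.resize(p[140:300,330:470],(350,400),interpolation=cv2.INTER_CUBIC),cv2.resize(q[150:250,300:410],(440,400),interpolation=cv2.INTER_CUBIC)]))
```

```text
[ 0.56859418 -0.24994792  0.14334527] [-3.14152227e+00  1.38096863e-04  3.00094694e+00] [-0.31804496  0.8448916  -0.59053004]
```

View pics/g.png

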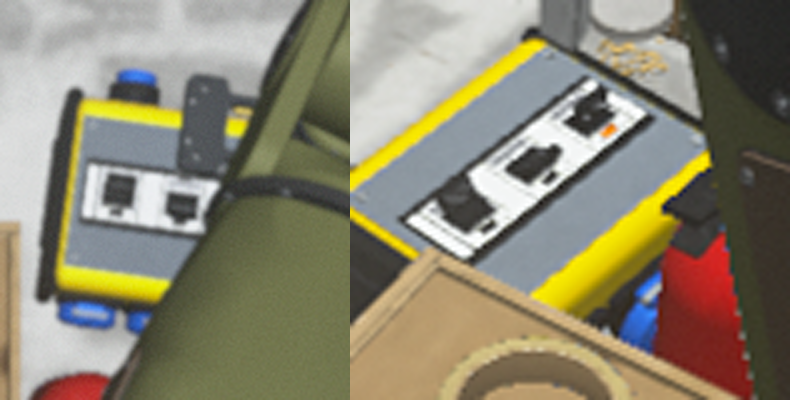

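The fingertips (scene crop (562,40)) hover on the +x side of the tripped lever, which is at (590,115) with the orange flag at (608,130). The view is otherwise clear, so I'll descend beside the lever.

In the tool's units: 43 mm is 0.0573, 39 mm is 0.052.

>>> arm_command(plan=[[[0,0,0.0133,0,0,0,1],[0,0,0.0267,0,0,0,1],[0,0,0.0373,0,0,0,1],[0,0,0.0453,0,0,0,1],[0,0,0.052,0,0,0,1],[0,0,0.0573,0,0,0,1],[0,0,0.0573,0,0,0,1]]])

```text
time_s: 9.2
ee_pos: [0.5683, -0.25, 0.0995]
eef_rot: [3.141, -0.001, 3.001]
force: [-1.0, -0.2, -0.1]
grip_width: 0.0004
grip_force: 0.0
```

In the tool's units: 14 mm is 0.0187, 12 mm is 0.016.

>>> arm_command(plan=[[[0.004,0,0,0,0,0,1],[0.008,0,0,0,0,0,1],[0.012,0,0,0,0,0,1],[0.016,0,0,0,0,0,1],[0.0187,0,0,0,0,0,1],[0.0187,0,0,0,0,0,1]]])

```text
time_s: 9.8
ee_pos: [0.5548, -0.2482, 0.1005]
eef_rot: [-3.141, 0.001, 3.001]
force: [2.7, -0.4, 1.5]
grip_width: 0.0006
grip_force: 2.1
```

In the tool's units: 4 mm is 0.0053, 3 mm is 0.004.

>>> arm_command(plan=[[[0.0013,0,0,0,0,0,1],[0.0027,0,0,0,0,0,1],[0.004,0,0,0,0,0,1],[0.0053,0,0,0,0,0,1],[0.0053,0,0,0,0,0,1]]])

```text
time_s: 10.3
ee_pos: [0.5511, -0.2477, 0.1001]
eef_rot: [-3.141, 0.001, 3.001]
force: [7.3, -1.6, 0.8]
grip_width: 0.0004
grip_force: 3.4
```

In the tool's units: 3 mm is 0.004, 2 mm is 0.0027.

>>> arm_command(plan=[[[0.0013,0,0,0,0,0,1],[0.0027,0,0,0,0,0,1],[0.004,0,0,0,0,0,1],[0.004,0,0,0,0,0,1]]])

```text
time_s: 10.7
ee_pos: [0.5499, -0.2476, 0.1011]
eef_rot: [-3.141, 0.006, 3.001]
force: [17.7, -2.4, 1.4]
grip_width: 0.0002
grip_force: 7.7
```

In the tool's units: 3 mm is 0.004, 2 mm is 0.0027.

>>> arm_command(plan=[[[0.0013,0,0,0,0,0,1],[0.0027,0,0,0,0,0,1],[0.004,0,0,0,0,0,1],[0.004,0,0,0,0,0,1]]])

```text
time_s: 11.1
ee_pos: [0.5488, -0.2475, 0.1021]
eef_rot: [-3.14, 0.011, 3.001]
force: [27.3, -3.8, 2.4]
grip_width: 0.0004
grip_force: 12.1
```

It's on the hard stop. I'll back off, lift and check the flag.

In the tool's units: -60 mm is -0.08, -30 mm is -0.04.

>>> arm_command(plan=[[[-0.008,0,0,0,0,0,1],[-0.024,0,0,0,0,0,1],[-0.032,0,-0.0133,0,0,0,1],[-0.032,0,-0.04,0,0,0,1],[-0.032,0,-0.08,0,0,0,1],[-0.032,0,-0.08,0,0,0,1]]])

```text
time_s: 11.7
ee_pos: [0.5694, -0.2507, 0.1643]
eef_rot: [-3.14, 0.004, 3.001]
force: [0.4, 0.9, -0.0]
grip_width: 0.0008
grip_force: 0.0
```

```bash
cat > lev.py <<'E'
from h import *
q,e,j=shot("scene"); o=ctrl.get_obs(); print(o["ee_pos"],o["eef_rot"],o["force"])
h=cv2.cvtColor(q,cv2.COLOR_BGR2HSV)[172:192,354:376]
print("flag px",((h[...,0]>5)&(h[...,0]<20)&(h[...,1]>120)).sum())
W=np.array([world(e,j,u,v) for v in range(165,225) for u in range(320,385)])
xb=np.array([.990,-.140]);yb=np.array([.140,.990]);c=np.array([.549,-.2478])
for k,n in enumerate(("tripped","off","on")):
    r=W[:,:2]-c; s=W[(abs(r@yb-.054*k)<.015)&(abs(r@xb)<.025)&(W[:,2]>.128)&(W[:,2]<.145)]
    if len(s): print(n,len(s),"tip x mm",((s[:,:2]-c)@xb*1000).mean().round(1),s[:,2].max().round(4))
E
python3 lev.py
```

```text
[ 0.56876667 -0.25041441  0.16199356] [-3.14063291e+00  2.08221405e-03  3.00078378e+00] [-0.28159823  0.06217236 -0.78297547]
flag px 0
tripped 34 tip x mm -14.8 0.1379
off 39 tip x mm -14.2 0.1366
on 51 tip x mm 5.8 0.1372
```

The flag is gone and the lever is at OFF. Next I'll go over to the socket side and push toward ON.

In the tool's units: 64 mm is 0.0853, 59 mm is 0.0787.

>>> arm_command(plan=[[[0.0187,0,0,0,0,0,1],[0.0373,0,0,0,0,0,1],[0.056,0,0,0,0,0,1],[0.0747,0,0,0,0,0,1],[0.0747,0,0.02,0,0,0,1],[0.0747,0,0.04,0,0,0,1],[0.0747,0,0.056,0,0,0,1],[0.0747,0,0.0693,0,0,0,1],[0.0747,0,0.0787,0,0,0,1],[0.0747,0,0.0853,0,0,0,1],[0.0747,0,0.0853,0,0,0,1]]])

```text
time_s: 12.85
ee_pos: [0.5129, -0.2421, 0.0955]
eef_rot: [3.141, -0.001, 3.001]
force: [0.3, -0.7, 0.3]
grip_width: 0.0007
grip_force: 0.0
```

In the tool's units: -24 mm is -0.032, -20 mm is -0.0267.

>>> arm_command(plan=[[[-0.0053,0,0,0,0,0,1],[-0.0107,0,0,0,0,0,1],[-0.016,0,0,0,0,0,1],[-0.0213,0,0,0,0,0,1],[-0.0267,0,0,0,0,0,1],[-0.032,0,0,0,0,0,1],[-0.032,0,0,0,0,0,1]]])

```text
time_s: 13.55
ee_pos: [0.5373, -0.2458, 0.0966]
eef_rot: [-3.141, 0.0, 3.001]
force: [-2.2, 0.7, 5.7]
grip_width: 0.0007
grip_force: 2.5
```

In the tool's units: -6 mm is -0.008, -4 mm is -0.0053.

>>> arm_command(plan=[[[-0.0027,0,0,0,0,0,1],[-0.0053,0,0,0,0,0,1],[-0.008,0,0,0,0,0,1],[-0.008,0,0,0,0,0,1]]])

```text
time_s: 13.95
ee_pos: [0.5414, -0.2463, 0.0961]
eef_rot: [3.141, -0.004, 3.001]
force: [-15.9, 3.2, 9.3]
grip_width: 0.0005
grip_force: 9.2
```

In the tool's units: -3 mm is -0.004, -2 mm is -0.0027.

>>> arm_command(plan=[[[-0.0013,0,0,0,0,0,1],[-0.0027,0,0,0,0,0,1],[-0.004,0,0,0,0,0,1],[-0.004,0,0,0,0,0,1]]])

```text
time_s: 14.35
ee_pos: [0.542, -0.2464, 0.0959]
eef_rot: [3.141, -0.01, 3.001]
force: [-33.9, 5.7, 17.2]
grip_width: 0.0005
grip_force: 19.0
```

It's on the stop at ON. I'll back off, lift and check.

In the tool's units: -200 mm is -0.2667, -160 mm is -0.2133.

>>> arm_command(plan=[[[0.008,0,0,0,0,0,1],[0.024,0,0,0,0,0,1],[0.0347,0,-0.0133,0,0,0,1],[0.0347,0,-0.0533,0,0,0,1],[0.0347,0,-0.1067,0,0,0,1],[0.0347,0,-0.16,0,0,0,1],[0.0347,0,-0.2133,0,0,0,1],[0.0347,0,-0.2667,0,0,0,1],[0.0347,0,-0.2667,0,0,0,1],[0.0347,0,-0.2667,0,0,0,1]]])

```text
time_s: 15.35
ee_pos: [0.5202, -0.2432, 0.297]
eef_rot: [-3.141, 0.002, 3.001]
force: [-1.0, -0.2, -0.2]
grip_width: 0.0005
grip_force: 0.0
```

```bash
python3 lev.py
python3 - <<'E'
from h import *
q,e,j=shot("scene"); p,d,i=shot("top")
cv2.imwrite("pics/h.png",np.hstack([cv2.resize(p,(400,300)),cv2.resize(q[150:250,280:413],(400,300),interpolation=cv2.INTER_CUBIC)]))
E
```

```text
[ 0.51990897 -0.24309688  0.29573601] [ 3.14140054e+00 -2.46969054e-04  3.00088226e+00] [ 0.22606856 -0.5639884  -0.62091081]
flag px 0
tripped 44 tip x mm 6.4 0.1377
off 38 tip x mm -14.0 0.138
on 49 tip x mm 6.2 0.1377
```

View pics/h.png

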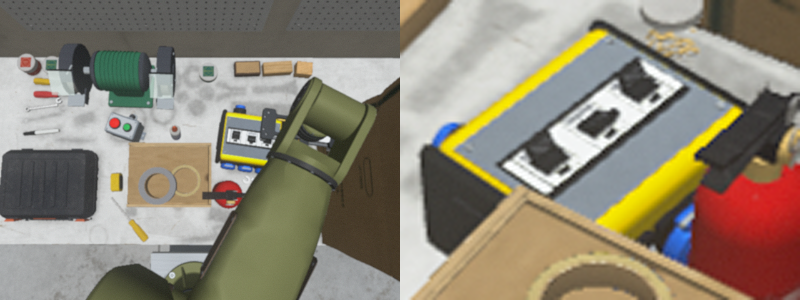

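The tripped lever now leans ON exactly like the ON breaker, and the flag is gone. The middle breaker is still OFF, nothing on the bench has moved, and the hand is clear.

```bash
python3 -c "
from station import ctrl
print(ctrl.hand_in())"
```

```text
the job is handed in; nothing more can be done
None
```

I pressed the red stop button fully in, reset the tripped breaker by pushing it to OFF and then ON, and took the hand away. The last camera check showed the other two breakers and the loose things in view unmoved. I handed the job in at about 15.5 s; the hand-in returned no verdict.

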